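# Park the algae scraper behind the rack's drop catch

## Task

Pick up the grey algae scraper by its grip and slide it, blade first, along the floor of the white rack so that its own front edge lifts the hinged yellow catch, and go on until it is nearly home and the catch drops behind it. Then pull the scraper back against the catch with a gentle but definite tug (about 5 N, kept up for half a second) to check that it holds, and let go, leaving it flat in the rack with the catch down. Never push or pull it against the rack harder than about 10 N, do not touch the rack or the catch with the gripper, and leave the other things where they are.

Things in the scene. Friction and masses are not known exactly. Their poses are not given: they have to be found in the camera images.
- scraper: Grey plastic algae scraper, about 0.2 kg. Flat head 96 (x) x 70 (y) x 14 mm; its +x end is a steel blade: the last 14 mm slope down to a 4 mm front edge; rear end square. Upright grip on it: x = -34 to +26 mm, 14 mm thick in y, its top 90 mm above the underside. Origin: centre of the head's underside; x to the blade, z up. Starts flat on the red shelf.
- blade (a point): Middle of the bottom of the scraper's front (blade) edge, 48 mm ahead of the scraper's origin along its x.
- rack: White plastic rack, fixed. Origin at shelf level under the channel; x along the channel, the way to push; z up. Floor plate 8 mm thick, x = -190 to +120 mm, 114 mm wide. Channel between guide walls 75 mm apart, 14 mm high above the floor, x = -90 to +120 mm, centred on y = 0.
- rack_mouth (a point): Mouth of the rack's channel, at floor level on its middle line, x = -131 mm in the rack's frame; the walls are flared to 87 mm apart here and narrow to 75 mm at x = -90 mm. Before it the floor is an open apron.
- block_mid (a point): Point of the rack at x = -20, y = 0, floor level. A black block with catch and back stop is clamped along the rack; where is not measured: the catch's upright holding face lies within 15 mm of this point in x, its pivot 48 mm before the face, the rigid stop's face 104 mm beyond it. Block and pivot reach 47 mm above the shelf, only at y over 20 mm; the stop 31 mm.
- catch (a joint): Yellow gravity catch, rad: 0 = hanging, grows as lifted, about 0.26 riding on the scraper's head. 10 mm wide arm inside the +y wall (rack y = 24 to 34 mm), sloping inwards from its pivot, 40 mm above the shelf, down to its nose, 11 mm above it. Lifts with a few N; drops when the scraper's rear end is 6 mm past the holding face, 2 mm before the stop. Rigid when pulled against.
- jar: Brown pellet jar with black cap, 60 mm across, 100 mm high, standing on the round tray; leave it. Origin at the centre of its underside.
- dish: Blue ceramic dish, 72 mm across, 28 mm high, on the tray; leave it. Origin at the centre of its underside.
- tray: Round dark turntable tray, 184 mm across, 14 mm high, fixed. Origin at the centre of its underside.
- canister: Small aluminium canister, 52 mm across, 75 mm high, standing on the shelf; leave it. Origin at the centre of its underside.
- net: Green net frame with rigid mesh, lying flat, 86 mm wide (x), 226 mm long (y), 6 mm high; leave it. Origin under its middle, at shelf level.
Not all that is in view belongs to the job. Of the things that look like the scraper, take the one that is farthest from the robot's base at the start.

How it is judged:
By the outcome, as a careful person would: the job done as asked, in the order asked, and still so for the second after the job is handed in, with the robot touching nothing.
It also fails if it takes over 72 s, if anything falls off the work surface, if the arm or the gripper's body presses on something with over 40 N, if the wrist force passes 120 N, or if a joint passes its speed limit or range.

## Robot

A 6-joint arm with a two-finger parallel gripper is mounted at the origin on the work surface. World frame = base frame: x ahead of the robot, y to its left, z up, the work surface at z = 0. Lengths are in mm, angles in rad, forces in N, time in s.
With the tool pointing down it reaches from about 350 to 975 mm from the base axis. Payload 7.1 kg.
Tool frame: the origin (TCP) lies midway between the tips of the shut fingers; the grasp point (between the pads) lies 19 mm behind it (ctrl.grip_depth is the distance from the TCP to the grasp point, in mm); z points along the fingers, y is the line along which they close (so a half turn about z gives the same grasp; the last joint's range is limited). The gripper opens to 88 mm and grips with 3 to 60 N. Pads are 20 mm wide; open, the fingers measure 115 mm over their backs; the gripper's body (75 mm by 178 mm) begins 61 mm behind the grasp point.
Start: joints at [-1.315, 0.423, 1.63, -0, 1.089, -0.019], TCP at [169.615, -601.528, 222.675] pointing down, gripper open.
Joint ranges: [-3, 3], [-0.9, 2.11], [0.09, 2.58], [-1.31, 4.45], [0.11, 2.69], [-2.54, 2.54]. Speed limits (rad/s): [2.39, 2.39, 3.01, 3.14, 3.14, 3.14].

## Interface

Orientations are given as a rotation vector (axis times angle).
In Python, from workcell import ctrl, cams gives the robot as it stands.
- The arm moves only by the tool move_arm, never from a script. Its argument "steps" is a list of rows, each a list of 3 entries, a list of its own where there are three numbers: the shift along the tool's x, y, z in units of 25 mm (1.0 is 25 mm), then the turn about the tool's z in units of 5 degrees (1.0 is 5 degrees), then the closure, from 0 (fully open) to 1 (shut). A call has 1 to 20 rows; each row shifts and turns the commanded pose from where the row before left it, along the tool's axes as they then stand; what a row does not reach is not made up. A row lasts 1/12 s, in which the tool goes at most 41.7 mm and 7.16 degrees, less where a joint would pass 70% of its speed; a pose out of reach is approached as far as the arm can. A call is refused whole if a number of a shift passes 1 or a number of a turn 1, either way. A call with a gripper value outside its range is refused whole. The fingers move at their own pace and stop on an object; the grip force is fixed at half the most. Time passes only in rows, so rows that do not move let the fingers close. It gives the time, the measured TCP pose, the force, the opening and the grip force at its end, in the units of the state.
- ctrl.get_obs(): the state, without advancing time (a new reading comes with each control period).
- cams.get_image(name): name is "scene" or "side" or "wrist"; returns a dict with "image" (480x640x3 uint8, red, green, blue), "camera_matrix" (3x3 intrinsics, pixels), "xyz" and "rotation" of the camera in the world; the wrist camera has in their place "mount" (4x4, takes a point from camera to tool coordinates, whose origin is the TCP and whose axes are the flange's). Camera axes: x right, y down, z forward; pixel columns grow to the right and rows downward; lengths in mm; the calibration is good to about 2 mm. A picture is of the moment at which its call begins: read the wrist's pose just before it. There is no depth.
- ctrl.close_job(): hands the job in; it is judged then, once.
Trained networks look in the newest picture that a camera, given by its name, has taken for a name from the list of things; names that differ only in an ending like _2 or _b are one class to them, and where a whole thing is asked for, a point or a joint stands for the part that bears it (a point fixed in the world has none). Each returns a list of dicts, best first, with "p" (0 to 1); they miss things now and then, are a little off and sometimes report something else, mostly with a low value. They report only what shows in the picture. A call takes as long as a camera call. They do not tell look-alikes from the thing itself.
- cams.boxes_of(camera, thing): "rect" ([centre column, centre row, width, height] in pixels, round what is visible of it).
- cams.cut_out(camera, thing): "pixels" (480x640 bool, what is visible of it) and "rect" ([centre column, centre row, width, height] in pixels, round what is visible of it).
The state is a dict: "t": time; "qpos": joint angles; "qvel": joint speeds; "joint_torque": joint torques, N m; "ee_pos": TCP position; "orientation": TCP orientation; "ft_force": force on the tool from outside, world axes, zero at the start; "moment": the same for the moment, N m; "width": finger opening in mm; "grasp_force": force on a finger pad.
Only numpy, scipy, OpenCV 4.12 (cv2) and the standard library are available. Lean on these libraries where they do the work, as an engineer would, in place of code of your own. Each camera call takes 0.05 s, during which the arm holds its last target. There are 200 camera calls.

## Working session

There is one attempt and no reset: what is moved stays moved. The work goes in short steps, Python scripts to look and compute and a tool call to move; the robot and the scene stay as the last step left them, time stands still between calls to the robot, and variables do not carry over. Pictures are saved under pics/ and viewed, at most 10 in all, crops included, and the job is handed in when it is done.

Besides the shell and the picture viewer there is one more tool, called after "Call:" as name(argument=value, ...), one argument or row to a line, values as JSON. move_arm: Moves the arm, as the interface text tells. Its arguments: {"type":"object","properties":{"steps":{"type":"array"}},"required":["steps"]}

```bash
mkdir -p pics; ls; cat > h.py <<'E'
import numpy as np, cv2
from scipy.spatial.transform import Rotation as R
from workcell import ctrl, cams
def cam(name):
    o=ctrl.get_obs(); d=cams.get_image(name); K=np.array(d["camera_matrix"])
    if "mount" in d:
        T=np.eye(4);T[:3,:3]=R.from_rotvec(o["orientation"]).as_matrix();T[:3,3]=o["ee_pos"]
        M=T@np.array(d["mount"])
        return d["image"],K,M[:3,:3],M[:3,3]
    r=np.array(d["rotation"]); 
    r=r if r.shape==(3,3) else R.from_rotvec(r).as_matrix()
    return d["image"],K,r,np.array(d["xyz"])
def toplane(uv,K,r,c,z):
    uv=np.atleast_2d(uv).astype(float)
    d=(r@np.linalg.inv(K)@np.c_[uv,np.ones(len(uv))].T).T
    return c+d*((z-c[2])/d[:,2])[:,None]
def proj(P,K,r,c):
    p=(K@(r.T@(np.atleast_2d(P)-c).T)).T
    return p[:,:2]/p[:,2:]
def save(n,im): cv2.imwrite("pics/"+n,cv2.cvtColor(im,cv2.COLOR_RGB2BGR))
E
python3 - <<'E'
from h import *
for n in ["scene","side","wrist"]:
    im,K,r,c=cam(n); save(n+"0.png",im); print(n,c.round(),r.round(2).tolist(),K[0,0])
    for t in ["scraper","rack","catch","jar","canister","net","dish"]:
        for b in cams.boxes_of(n,t):
            if b["p"]>.2: print(t,round(b["p"],2),np.round(b["rect"]),toplane([b["rect"][:2]],K,r,c,10).round()[0][:2])
o=ctrl.get_obs();print(o)
E
```

```text
pics
scene [1169. -104.  584.] [[0.3, 0.57, -0.77], [0.95, -0.17, 0.24], [0.0, -0.8, -0.6]] 464.7067440272981
scraper 0.64 [388. 230.  60.  51.] [431. 298.]
rack 0.65 [212. 280. 174.  83.] [484. -88.]
rack 0.23 [386. 230.  59.  52.] [427. 295.]
catch 0.63 [229. 270.  31.  26.] [463. -53.]
jar 0.94 [435. 304.  43.  73.] [664. 281.]
canister 0.64 [234. 347.  36.  57.] [657. -75.]
net 0.84 [352. 212. 101.  28.] [339. 248.]
dish 0.73 [372. 314.  45.  32.] [654. 165.]
side [-165.  919.  796.] [[-0.79, -0.35, 0.51], [-0.62, 0.46, -0.64], [-0.01, -0.82, -0.58]] 525.5240562998932
scraper 0.84 [287. 291.  46.  56.] [475. 262.]
scraper 0.77 [348. 381.  56.  68.] [213. 383.]
rack 0.97 [373. 230.  81.  73.] [460. -65.]
catch 0.61 [365. 218.  -1.   1.] [ 510. -100.]
jar 0.56 [222. 234.  28.  50.] [765. 196.]
canister 0.88 [312. 193.  20.  30.] [ 713. -116.]
net 0.89 [351. 321.  81.  65.] [303. 250.]
net 0.3 [374. 230.  75.  72.] [459. -68.]
dish 0.6 [256. 234.  27.  23.] [694. 140.]
dish 0.34 [286. 292.  50.  60.] [477. 265.]
wrist [ 238. -581.  385.] [[0.27, -0.93, -0.25], [-0.96, -0.26, -0.07], [-0.0, 0.26, -0.97]] 411.7566021199084
{'t': 1.2, 'qpos': array([-1.31501491e+00,  4.23099747e-01,  1.62992449e+00, -4.24847780e-05,
        1.08856518e+00, -1.90326392e-02]), 'qvel': array([ 0.0007748 ,  0.00024976,  0.00083594, -0.00098774, -0.00114358,
       -0.0014266 ]), 'joint_torque': array([ 2.39014444e-03, -5.44578516e+01, -2.74045783e+01,  6.47191470e-02,
        1.68382202e-02, -2.27191049e-05]), 'ee_pos': array([ 169.59372482, -601.52928761,  222.665578  ]), 'orientation': array([ 3.11196974e+00,  4.30349404e-01, -5.81097927e-05]), 'ft_force': array([ 0.01301213, -0.15196059, -0.69342351]), 'moment': array([0.01052685, 0.06541449, 0.00917386]), 'grasp_force': 0.0, 'width': 87.46349005691309}
```

View pics/scene0.png

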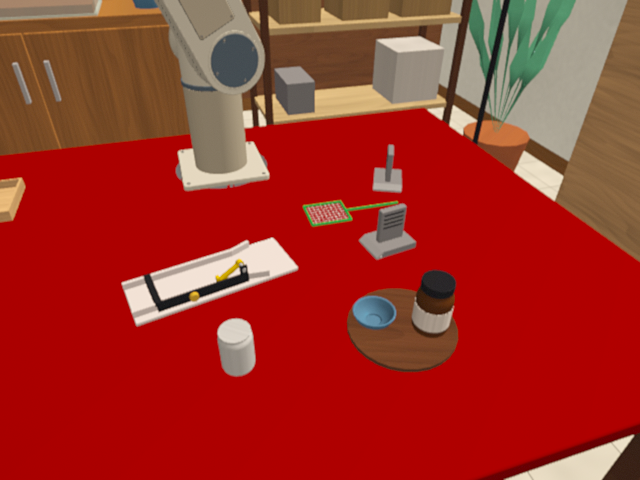

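View pics/side0.png

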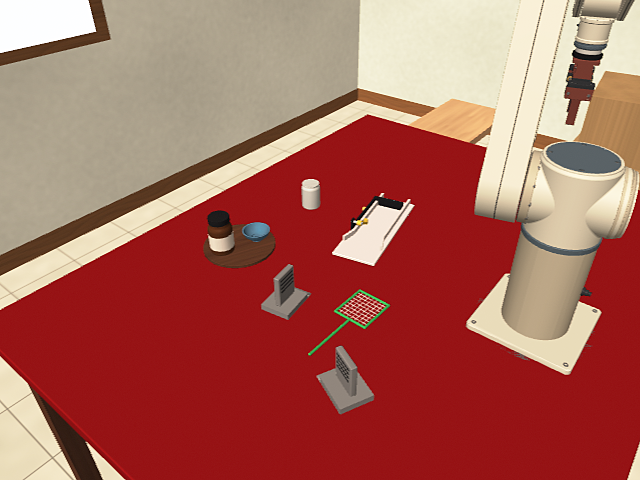

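The scene camera shows two look-alikes: A at (388,230), about (450,275), with its grip edge-on. B is at (388,172), about (213,383), or (348,381) in the side view. A is farther from the base (about 530 mm against 440 mm), so I choose A. The rack's mouth is at its +Y end (scene right), and the channel points toward −Y. I'll fly over the rack first for a closer look.

Call:
move_arm(
  steps=[
    [[0.82,-0.86,0],0,0],
    [[0.82,-0.86,0],0,0],
    [[0.82,-0.86,0],0,0],
    [[0.82,-0.86,0],0,0],
    [[0.82,-0.86,0],0,0],
    [[0.82,-0.86,0],0,0],
    [[0.82,-0.86,0],0,0],
    [[0.82,-0.86,0],0,0],
    [[0.82,-0.86,0],0,0],
    [[0.82,-0.86,0],0,0],
    [[0.82,-0.86,0],0,0],
    [[0.82,-0.86,0],0,0],
    [[0.82,-0.86,0],0,0],
    [[0.82,-0.86,0],0,0],
    [[0.82,-0.86,0],0,0],
    [[0.82,-0.86,0],0,0],
    [[0.82,-0.86,0],0,0],
    [[0.82,-0.86,0],0,0],
    [[0.82,-0.86,0],0,0],
    [[0,0,0],0,0],
  ],
)

```text
t: 2.87
ee_pos: [435.7, -99.5, 223.1]
orientation: [-3.111, -0.435, -0.003]
ft_force: [-0.2, -0.5, 1.1]
width: 87.7
grasp_force: 0.0
```

```bash
python3 - <<'E'
from h import *
im,K,r,c=cam("wrist"); save("w1.png",im); np.savez("w1.npz",im=im,K=K,r=r,c=c)
for t in ["rack","catch"]:
  for b in cams.cut_out("wrist",t)[:2]:
    print(t,b["p"],np.round(b["rect"]))
print(ctrl.get_obs()["ee_pos"])
E
```

```text
rack 0.67 [322. 167. 357. 148.]
catch 0.75 [286. 139.  65.  18.]
[ 433.49425874 -102.59059609  222.63125703]
```

View pics/w1.png

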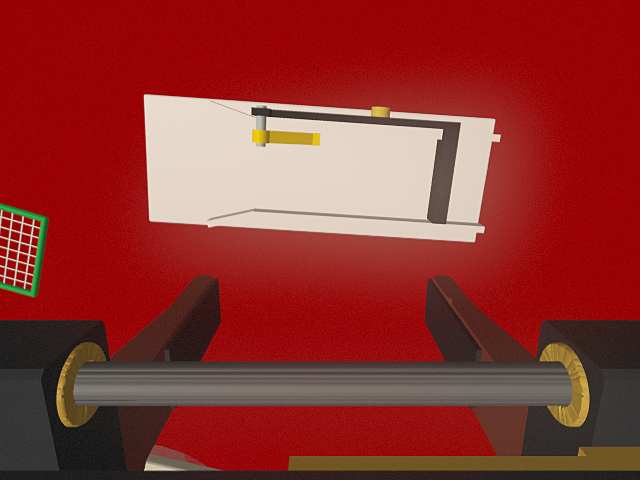

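```bash
python3 - <<'E'
from h import *
d=np.load("w1.npz");im,K,r,c=d["im"],d["K"],d["r"],d["c"]
from scipy.optimize import least_squares
px=np.array([[144.5,95],[149.5,221],[495,119],[474.5,242]])
mod=np.array([[-190,57],[-190,-57],[120,57],[120,-57]])
P=toplane(px,K,r,c,8)[:,:2]; print(P.round(1))
# refine corners
g=cv2.cvtColor(im,cv2.COLOR_RGB2LAB)[:,:,1]
pr=cv2.cornerSubPix(g,px.astype(np.float32).reshape(-1,1,2),(5,5),(-1,-1),(3,50,.01)).reshape(-1,2); print(pr)
for q in (px,pr):
  P=toplane(q,K,r,c,8)[:,:2]
  f=lambda p:(P-(p[:2]+mod@np.array([[np.cos(p[2]),np.sin(p[2])],[-np.sin(p[2]),np.cos(p[2])]]))).ravel()
  s=least_squares(f,[450,-80,-1.5]);print(s.x,s.fun.round(1))
x,y,a=s.x
def W(q): q=np.array(q,float);return np.c_[x+q[:,0]*np.cos(a)-q[:,1]*np.sin(a),y+q[:,0]*np.sin(a)+q[:,1]*np.cos(a),q[:,2]]
crop=cv2.resize(im[80:260,130:510],None,fx=2,fy=2,interpolation=cv2.INTER_CUBIC)
for Q,col in (([[-131,43.5,8],[-90,37.5,8],[120,37.5,8],[120,-37.5,8],[-90,-37.5,8],[-131,-43.5,8]],(0,0,255)),([[-190,57,8],[120,57,8],[120,-57,8],[-190,-57,8],[-190,57,8]],(0,255,0))):
  cv2.polylines(crop,[np.round((proj(W(Q),K,r,c)-[130,80])*2).astype(int)],False,col,1)
for h in (-15,0,15):
  Q=W([[-20+h,24,11],[-20+h,34,11],[-20+h-48,29,40],[-20+h+104,0,31],[-20+h+104,0,8]])
  print(h,proj(Q,K,r,c).round(1).tolist())
save("w1c.png",crop); np.save("rack.npy",s.x)
E
```

```text
[[ 486.9   77.5]
 [ 377.    54.3]
 [ 551.9 -222.6]
 [ 441.8 -246.5]]
[[143.55695   93.74237 ]
 [149.08727  220.79283 ]
 [495.20425  118.722496]
 [474.42972  241.86186 ]]
[ 471.79308728 -118.52744341   -1.35828684] [-0.5 -1.7  1.  -0.9 -0.9  1.2  0.4  1.3]
[ 472.07488404 -118.18586221   -1.35932279] [-0.2 -1.   0.6 -0.9 -0.8  0.9  0.4  1.1]
-15 [[318.2, 144.5], [319.0, 132.9], [259.4, 135.6], [436.9, 182.3], [430.2, 179.0]]
0 [[335.1, 145.6], [336.0, 134.0], [277.8, 136.9], [454.2, 183.4], [446.5, 180.1]]
15 [[351.9, 146.8], [352.9, 135.2], [296.2, 138.1], [471.5, 184.6], [462.7, 181.2]]
```

View pics/w1c.png

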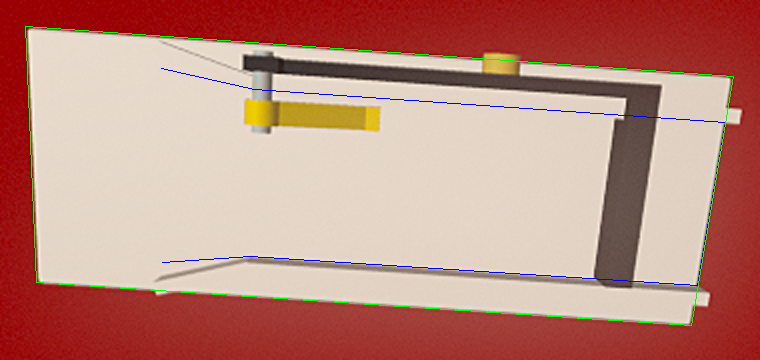

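The overlay fits the rack within about 1 mm: origin (472,−118), yaw −1.359. The catch nose at wrist pixel (319,139), pivot (260,136) and stop face (432,180) put the holding face at rack x ≈ −34. Next I'll look at the scraper.

Call:
move_arm(
  steps=[
    [[0.15,-0.89,0],0,0],
    [[0.15,-0.89,0],0,0],
    [[0.15,-0.89,0],0,0],
    [[0.15,-0.89,0],0,0],
    [[0.15,-0.89,0],0,0],
    [[0.15,-0.89,0],0,0],
    [[0.15,-0.89,0],0,0],
    [[0.15,-0.89,0],0,0],
    [[0.15,-0.89,0],0,0],
    [[0.15,-0.89,0],0,0],
    [[0.15,-0.89,0],0,0],
    [[0.15,-0.89,0],0,0],
    [[0.15,-0.89,0],0,0],
    [[0.15,-0.89,0],0,0],
    [[0.15,-0.89,0],0,0],
    [[0.15,-0.89,0],0,0],
    [[0,0,0],0,0],
    [[0,0,0],0,0],
  ],
)

```text
t: 4.52
ee_pos: [395.0, 255.7, 222.6]
orientation: [3.111, 0.431, -0.0]
ft_force: [-0.1, -0.0, 0.1]
width: 87.9
grasp_force: 0.0
```

```bash
python3 - <<'E'
from h import *
im,K,r,c=cam("wrist"); np.savez("w2.npz",im=im,K=K,r=r,c=c)
for b in cams.cut_out("wrist","scraper")[:3]:
    print(b["p"],np.round(b["rect"]),toplane([b["rect"][:2]],K,r,c,14))
print(ctrl.get_obs()["ee_pos"])
save("w2.png",im)
E
```

```text
0.74 [315. 124. 119.  96.] [[463.37670026 282.93027002  14.        ]]
0.74 [137. 319.  70.  71.] [[236.93824526 402.05032923  14.        ]]
[394.87364007 254.85062682 222.51370132]
```

View pics/w2.png

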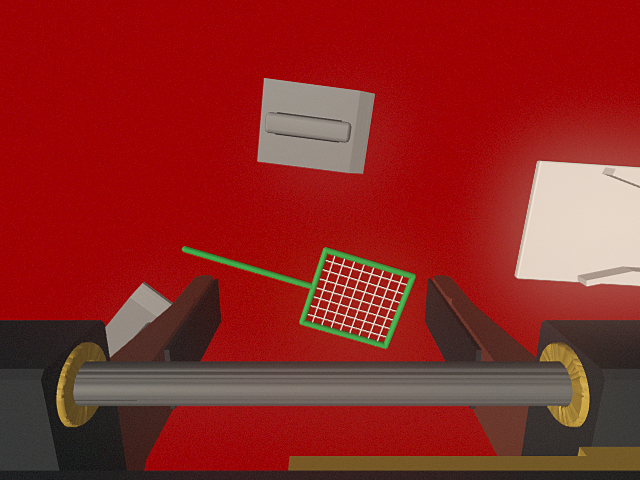

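The wrist picture shows the chosen scraper at (315,124), with its blade slope on the right (cols 355–374) pointing toward −Y. The net is at (355,300), and look-alike B is half hidden behind the left finger at (140,315). I'll fit the pose.

```bash
python3 - <<'E'
from h import *
from scipy.optimize import least_squares
d=np.load("w2.npz");im,K,r,c=d["im"],d["K"],d["r"],d["c"]
px=np.array([[264,78.5],[257.5,161.5],[374.5,94],[363.5,173.5]],np.float32)
g=cv2.cvtColor(im,cv2.COLOR_RGB2LAB)[:,:,1]
pr=cv2.cornerSubPix(g,px.reshape(-1,1,2).copy(),(4,4),(-1,-1),(3,50,.01)).reshape(-1,2); print(pr)
mod=np.array([[-48,35,14],[-48,-35,14],[48,35,4],[48,-35,4.]])
def W(p,q): q=np.array(q,float);a=p[2];return np.c_[p[0]+q[:,0]*np.cos(a)-q[:,1]*np.sin(a),p[1]+q[:,0]*np.sin(a)+q[:,1]*np.cos(a),q[:,2]]
for q in (px,pr):
  s=least_squares(lambda p:(proj(W(p,mod),K,r,c)-q).ravel(),[463,283,-1.36]);print(s.x,s.fun.round(1))
p=s.x;np.save("scr.npy",p)
print(proj(W(p,[[-34,7,90],[-34,-7,90],[26,7,90],[26,-7,90]]),K,r,c).round())
o=ctrl.get_obs();Rm=R.from_rotvec(o["orientation"]).as_matrix()
print("tool yaw",np.arctan2(Rm[1,0],Rm[0,0]),"want",p[2]+np.pi)
t=W(p,[[-4,0,58]])[0];print("target tcp",t,"shift in tool",Rm.T@(t-o["ee_pos"])/25, o["qpos"])
E
```

```text
[[263.5425   77.3985 ]
 [256.66165 160.82599]
 [374.5765   93.41333]
 [362.3815  173.32817]]
[460.06938143 281.8202084   -1.41541513] [-0.1 -0.1 -0.1  0.3  0.4 -0.3 -0.2  0.1]
[460.45454675 282.45403975  -1.42132813] [ 0.  -0.  -0.1  0.  -0.   0.   0.1 -0. ]
[[265. 111.]
 [263. 132.]
 [352. 122.]
 [349. 143.]]
tool yaw 0.2737501818315905 want 1.7202645272068176
target tcp [459.85889762 286.40944139  58.        ] shift in tool [ 2.84815407 -0.51615863  6.57842529] [ 5.48036067e-01  1.94623126e-01  1.96210664e+00 -4.11714418e-04
  9.85633136e-01  1.84530957e+00]
```

Call:
move_arm(
  steps=[
    [[0,0,0.2],-0.975,0],
    [[0,0,0.2],-0.975,0],
    [[0,0,0.2],-0.975,0],
    [[0,0,0.2],-0.975,0],
    [[0,0,0.2],-0.975,0],
    [[0,0,0.2],-0.975,0],
    [[0,0,0.2],-0.975,0],
    [[0,0,0.2],-0.975,0],
    [[0,0,0.2],-0.975,0],
    [[0,0,0.2],-0.975,0],
    [[0,0,0.2],-0.975,0],
    [[0,0,0.2],-0.975,0],
    [[0,0,0.2],-0.975,0],
    [[0,0,0.2],-0.975,0],
    [[0,0,0.2],-0.975,0],
    [[0,0,0.2],-0.975,0],
    [[0,0,0.2],-0.975,0],
    [[0,0,0],0,0],
    [[0,0,0],0,0],
  ],
)

```text
t: 6.2
ee_pos: [394.9, 255.1, 137.6]
orientation: [-2.053, -2.378, 0.001]
ft_force: [0.3, -0.3, 0.6]
width: 87.7
grasp_force: 0.0
```

```bash
cat >> h.py <<'E'
def W(p,q):
    q=np.array(q,float).reshape(-1,3);a=p[2]
    return np.c_[p[0]+q[:,0]*np.cos(a)-q[:,1]*np.sin(a),p[1]+q[:,0]*np.sin(a)+q[:,1]*np.cos(a),q[:,2]]
def goto(t,yaw):
    o=ctrl.get_obs();Rm=R.from_rotvec(o["orientation"]).as_matrix()
    y=np.arctan2(Rm[1,0],Rm[0,0]);e=(yaw-y+np.pi)%(2*np.pi)-np.pi
    print("tcp",o["ee_pos"].round(1),"tilt",Rm[:,2].round(4),"shift",(Rm.T@(t-o["ee_pos"])/25).round(3),"turn",round(-np.degrees(e)/5,3),"F",o["ft_force"].round(2),"w",o["width"].round(1))
E
python3 - <<'E'
from h import *
p=np.load("scr.npy");goto(W(p,[-4,0,58])[0],p[2]+np.pi)
im,K,r,c=cam("wrist")
mod=np.array([[-48,35,14],[-48,-35,14],[48,35,4],[48,-35,4.]])
q=proj(W(p,mod),K,r,c);print(q.round(1))
save("w3.png",im)
for b in cams.boxes_of("wrist","scraper")[:2]: print(b)
E
```

```text
Traceback (most recent call last):
  File "h.py", line 27, in goto
    print("tcp",o["ee_pos"].round(1),"tilt",Rm[:,2].round(4),"shift",(Rm.T@(t-o["ee_pos"])/25).round(3),"turn",round(-np.degrees(e)/5,3),"F",o["ft_force"].round(2),"w",o["width"].round(1))
                                                                                                                                                                        ^^^^^^^^^^^^^^^^
AttributeError: 'float' object has no attribute 'round'
```

```bash
sed -i 's/o\["width"\].round(1)/round(o["width"],1)/' h.py
python3 - <<'E'
from h import *
p=np.load("scr.npy");goto(W(p,[-4,0,58])[0],p[2]+np.pi)
E
```

```text
tcp [394.9 255.1 137.6] tilt [-6.e-04 -5.e-04 -1.e+00] shift [0.862 2.755 3.184] turn -0.036 F [ 0.32 -0.27  0.59] w 87.7
```

Call:
move_arm(
  steps=[
    [[0.215,0.69,0],0,0],
    [[0.215,0.69,0],0,0],
    [[0.215,0.69,0],0,0],
    [[0.217,0.685,0],0,0],
    [[0,0,0.3],0,0],
    [[0,0,0.64],0,0],
    [[0,0,0.64],0,0],
    [[0,0,0.64],0,0],
    [[0,0,0.64],0,0],
    [[0,0,0.32],0,0],
    [[0,0,0],0,0],
    [[0,0,0],0,0],
  ],
)

```text
t: 7.2
ee_pos: [459.1, 287.3, 58.0]
orientation: [-2.049, -2.381, 0.002]
ft_force: [0.9, 0.8, 0.1]
width: 87.8
grasp_force: 0.0
```

```bash
python3 - <<'E'
from h import *
p=np.load("scr.npy");goto(W(p,[-4,0,58])[0],p[2]+np.pi)
im,K,r,c=cam("wrist");save("w4.png",im)
print(proj(W(p,[[48,35,0],[48,-35,0],[48,35,4],[48,-35,4],[-34,7,90],[-34,-7,90],[26,7,90],[26,-7,90]]),K,r,c).round())
E
```

```text
tcp [459.1 287.3  58. ] tilt [-1.e-03 -6.e-04 -1.e+00] shift [-0.042  0.024  0.002] turn -0.0 F [0.86 0.8  0.06] w 87.8
[[382. 345.]
 [265. 345.]
 [383. 348.]
 [264. 348.]
 [345. 263.]
 [303. 263.]
 [343. 416.]
 [305. 416.]]
```

View pics/w4.png

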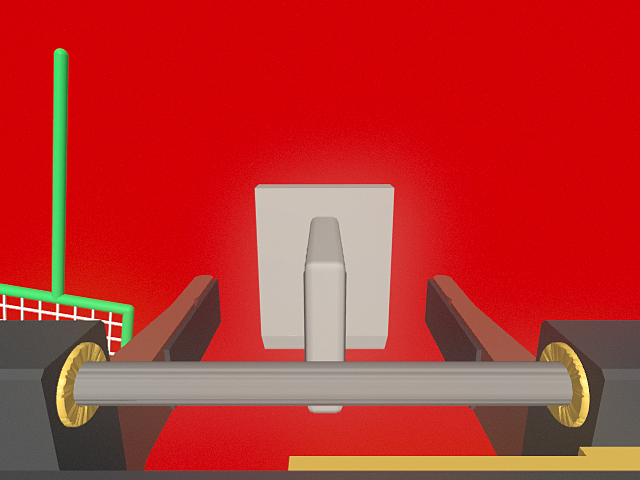

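The view matches the prediction: grip centred between the fingers at (324,263), the head's blade edge at (265–385,347). Close and lift.

Call:
move_arm(
  steps=[
    [[0,0,0],0,1],
    [[0,0,0],0,1],
    [[0,0,0],0,1],
    [[0,0,0],0,1],
    [[0,0,0],0,1],
    [[0,0,0],0,1],
    [[0,0,0],0,1],
    [[0,0,0],0,1],
    [[0,0,0],0,1],
    [[0,0,0],0,1],
    [[0,0,0],0,1],
    [[0,0,0],0,1],
  ],
)

```text
t: 8.25
ee_pos: [459.6, 287.9, 58.1]
orientation: [-2.048, -2.382, 0.0]
ft_force: [1.2, 0.5, 0.3]
width: 13.8
grasp_force: 30.0
```

```bash
python3 - <<'E'
from h import *
k=np.load("rack.npy");o=ctrl.get_obs();print(o["ft_force"],o["grasp_force"])
goto(W(k,[-185-4,0,8+58+25])[0],k[2]+np.pi)
E
```

```text
[1.154526   0.51390957 0.30380463] 30.000017881393433
tcp [459.6 287.9  58.1] tilt [-1.e-04 -0.e+00 -1.e+00] shift [-8.587 -2.404 -1.315] turn -0.699 F [1.15 0.51 0.3 ] w 13.8
```

Call:
move_arm(
  steps=[
    [[0,0,-0.3],0,1],
    [[0,0,-0.5],-0.2,1],
    [[0,0,-0.5],-0.5,1],
    [[0,0,0],0,1],
    [[0,0,0],0,1],
  ],
)

```text
t: 8.67
ee_pos: [460.3, 288.3, 91.9]
orientation: [1.975, 2.442, 0.004]
ft_force: [-0.4, -0.1, -2.2]
width: 14.1
grasp_force: 30.0
```

```bash
python3 - <<'E'
from h import *
k=np.load("rack.npy")
goto(W(k,[-185-5.5,0,8+58+25])[0],k[2]+np.pi)
E
```

```text
tcp [460.3 288.3  91.9] tilt [ 0.0021  0.0012 -1.    ] shift [-8.377 -2.949  0.024] turn -0.006 F [-0.38 -0.07 -2.2 ] w 14.1
```

Call:
move_arm(
  steps=[
    [[-0.3,-0.105,0],0,1],
    [[-0.6,-0.21,0],0,1],
    [[-0.6,-0.21,0],0,1],
    [[-0.6,-0.21,0],0,1],
    [[-0.6,-0.21,0],0,1],
    [[-0.6,-0.21,0],0,1],
    [[-0.6,-0.21,0],0,1],
    [[-0.6,-0.21,0],0,1],
    [[-0.6,-0.21,0],0,1],
    [[-0.6,-0.21,0],0,1],
    [[-0.6,-0.21,0],0,1],
    [[-0.6,-0.21,0],0,1],
    [[-0.6,-0.21,0],0,1],
    [[-0.6,-0.21,0],0,1],
    [[-0.28,-0.11,0],0,1],
    [[0,0,0],0,1],
    [[0,0,0],0,1],
    [[0,0,0],0,1],
  ],
)

```text
t: 10.17
ee_pos: [431.7, 67.7, 90.7]
orientation: [-1.975, -2.443, -0.0]
ft_force: [-0.4, -0.1, -2.7]
width: 13.6
grasp_force: 30.0
```

```bash
python3 - <<'E'
from h import *
k=np.load("rack.npy")
goto(W(k,[-185-5.5,0,8+58])[0],k[2]+np.pi)
ca=np.cos(k[2]);
im,K,r,c=cam("scene");save("s5.png",cv2.resize(im[180:380,90:410],None,fx=2.5,fy=2.5,interpolation=cv2.INTER_CUBIC))
im,K,r,c=cam("side");cv2.imwrite("pics/sd5.png",im[:,:,::-1])
E
```

```text
tcp [431.7  67.7  90.7] tilt [ 1.e-04  1.e-04 -1.e+00] shift [0.011 0.02  0.986] turn -0.004 F [-0.45 -0.07 -2.73] w 13.6
```

View pics/s5.png

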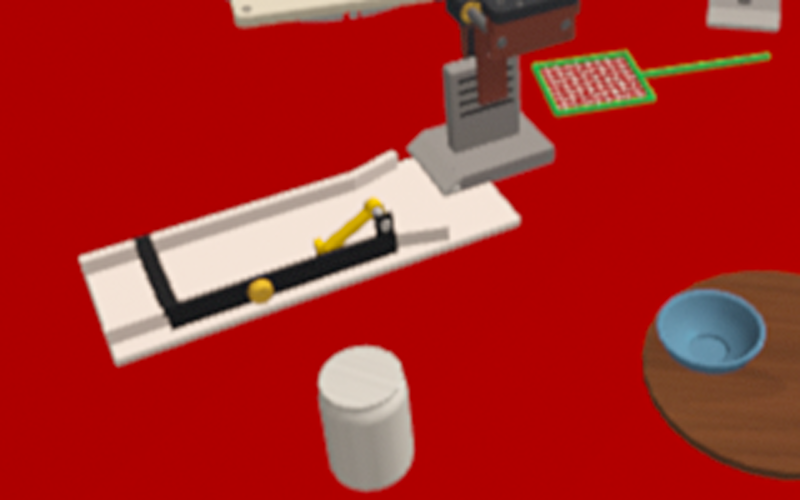

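The scraper hangs above the apron, blade at crop (430,170), in line with the channel; the catch is down at (350,225). Lower gently.

Call:
move_arm(
  steps=[
    [[0,0,0.4],0,1],
    [[0,0,0.35],0,1],
    [[0,0,0.12],0,1],
    [[0,0,0.04],0,1],
    [[0,0,0.02],0,1],
    [[0,0,0.02],0,1],
    [[0,0,0],0,1],
    [[0,0,0],0,1],
  ],
)

```text
t: 10.93
ee_pos: [431.9, 67.6, 67.1]
orientation: [1.974, 2.443, 0.0]
ft_force: [0.4, 0.7, -1.2]
width: 13.9
grasp_force: 30.0
```

```bash
python3 - <<'E'
from h import *
k=np.load("rack.npy")
goto(W(k,[-185-5.5,0,8+58])[0],k[2]+np.pi)
print(ctrl.get_obs()["moment"])
E
```

```text
tcp [431.9  67.6  67.1] tilt [ 4.e-04  1.e-04 -1.e+00] shift [0.016 0.013 0.044] turn 0.0 F [ 0.37  0.75 -1.23] w 13.9
[ 0.00186713 -0.12583023  0.02253158]
```

Call:
move_arm(
  steps=[
    [[0,0,0.02],0,1],
    [[0,0,0.02],0,1],
    [[0,0,0],0,1],
    [[0,0,0],0,1],
    [[0,0,0],0,1],
  ],
)

```text
t: 11.35
ee_pos: [431.9, 67.6, 66.1]
orientation: [1.974, 2.443, 0.001]
ft_force: [0.1, 0.2, 1.1]
width: 13.9
grasp_force: 30.0
```

Call:
move_arm(
  steps=[
    [[-0.1,0,0],0,1],
    [[-0.2,0,0],0,1],
    [[-0.2,0,0],0,1],
    [[-0.2,0,0],0,1],
    [[-0.2,0,0],0,1],
    [[-0.2,0,0],0,1],
    [[-0.2,0,0],0,1],
    [[-0.2,0,0],0,1],
  ],
)

```text
t: 12.02
ee_pos: [439.8, 30.4, 66.1]
orientation: [1.975, 2.443, 0.001]
ft_force: [-0.5, 4.0, 5.9]
width: 14.0
grasp_force: 30.0
```

```bash
cat > st.py <<'E'
from h import *
k=np.load("rack.npy");o=ctrl.get_obs()
a=k[2];ca,sa=np.cos(a),np.sin(a);M=np.array([[ca,sa,0],[-sa,ca,0],[0,0,1]])
q=M@(o["ee_pos"]-[k[0],k[1],0]);f=M@o["ft_force"]
Rm=R.from_rotvec(o["orientation"]).as_matrix()
print("scraper origin rack x %.1f y %.1f tcp z %.1f"%(q[0]+5.5,q[1],q[2]),"F rack",f.round(2),"yaw err deg",np.degrees(np.arctan2(Rm[1,0],Rm[0,0])-a-np.pi).round(2),"tilt",(M@Rm[:,2]).round(4),"t",o["t"],"M",(M@o["moment"]).round(2))
E
python3 st.py
```

```text
scraper origin rack x -146.6 y -0.3 tcp z 66.1 F rack [-4.07  0.32  5.94] yaw err deg -0.02 tilt [-1.e-04  4.e-04 -1.e+00] t 12.0167 M [ 0.07  0.55 -0.03]
```

Call:
move_arm(
  steps=[
    [[0,0,-0.02],0,1],
    [[0,0,0],0,1],
    [[0,0,0],0,1],
  ],
)

```text
t: 12.27
ee_pos: [439.1, 30.7, 66.1]
orientation: [-1.974, -2.443, 0.001]
ft_force: [0.0, 0.5, -1.3]
width: 13.6
grasp_force: 30.0
```

```bash
python3 st.py
```

```text
scraper origin rack x -147.0 y -1.0 tcp z 66.1 F rack [-0.44  0.12 -1.3 ] yaw err deg -0.01 tilt [-0.e+00 -9.e-04 -1.e+00] t 12.2667 M [ 0.04 -0.1  -0.07]
```

Call:
move_arm(
  steps=[
    [[-0.1,0.02,0],0,1],
    [[-0.2,0,0],0,1],
    [[-0.2,0,0],0,1],
    [[-0.2,0,0],0,1],
    [[-0.2,0,0],0,1],
    [[-0.2,0,0],0,1],
    [[-0.2,0,0],0,1],
    [[-0.2,0,0],0,1],
    [[-0.1,0,0],0,1],
  ],
)

```text
t: 13.02
ee_pos: [448.6, -8.8, 66.4]
orientation: [1.975, 2.443, 0.0]
ft_force: [-0.3, -0.1, -1.4]
width: 13.6
grasp_force: 30.0
```

```bash
python3 st.py
```

```text
scraper origin rack x -106.4 y 0.1 tcp z 66.4 F rack [-0.   -0.31 -1.44] yaw err deg -0.03 tilt [ 1.e-04  2.e-04 -1.e+00] t 13.0167 M [ 0.1  -0.04 -0.02]
```

Call:
move_arm(
  steps=[
    [[-0.15,0,0],0,1],
    [[-0.15,0,0],0,1],
    [[-0.15,0,0],0,1],
    [[-0.12,0,0],0,1],
    [[-0.1,0,0],0,1],
    [[-0.1,0,0],0,1],
  ],
)

```text
t: 13.52
ee_pos: [452.3, -27.0, 66.3]
orientation: [-1.974, -2.443, 0.0]
ft_force: [-1.4, 0.4, -2.1]
width: 14.0
grasp_force: 30.0
```

```bash
python3 st.py
```

```text
scraper origin rack x -87.8 y -0.2 tcp z 66.3 F rack [-0.7  -1.25 -2.13] yaw err deg -0.0 tilt [-3.e-04 -4.e-04 -1.e+00] t 13.5167 M [ 0.13  0.18 -0.01]
```

Call:
move_arm(
  steps=[
    [[-0.08,0,0.012],0,1],
    [[-0.08,0,0],0,1],
    [[-0.08,0,0],0,1],
    [[-0.08,0,0],0,1],
    [[-0.08,0,0],0,1],
  ],
)

```text
t: 13.93
ee_pos: [454.6, -36.8, 66.1]
orientation: [1.974, 2.444, 0.0]
ft_force: [-0.8, 1.1, -1.5]
width: 13.8
grasp_force: 30.0
```

```bash
python3 st.py
```

```text
scraper origin rack x -77.7 y 0.0 tcp z 66.1 F rack [-1.26 -0.52 -1.54] yaw err deg 0.01 tilt [ 0.  0. -1.] t 13.9333 M [0.07 0.25 0.02]
```

Call:
move_arm(
  steps=[
    [[-0.08,0,0],0,1],
    [[-0.08,0,0],0,1],
    [[-0.08,0,0],0,1],
    [[-0.08,0,0],0,1],
    [[-0.08,0,0],0,1],
    [[-0.08,0,0],0,1],
  ],
)

```text
t: 14.43
ee_pos: [457.1, -48.6, 66.1]
orientation: [1.974, 2.443, -0.0]
ft_force: [0.4, 0.8, -1.5]
width: 14.0
grasp_force: 30.0
```

```bash
python3 st.py; python3 - <<'E'
from h import *
im,K,r,c=cam("scene");save("s6.png",cv2.resize(im[220:340,110:310],None,fx=4,fy=4,interpolation=cv2.INTER_CUBIC))
E
```

```text
scraper origin rack x -65.6 y -0.0 tcp z 66.1 F rack [-0.72  0.55 -1.47] yaw err deg 0.0 tilt [ 1.e-04  0.e+00 -1.e+00] t 14.4333 M [0.04 0.12 0.04]
```

View pics/s6.png

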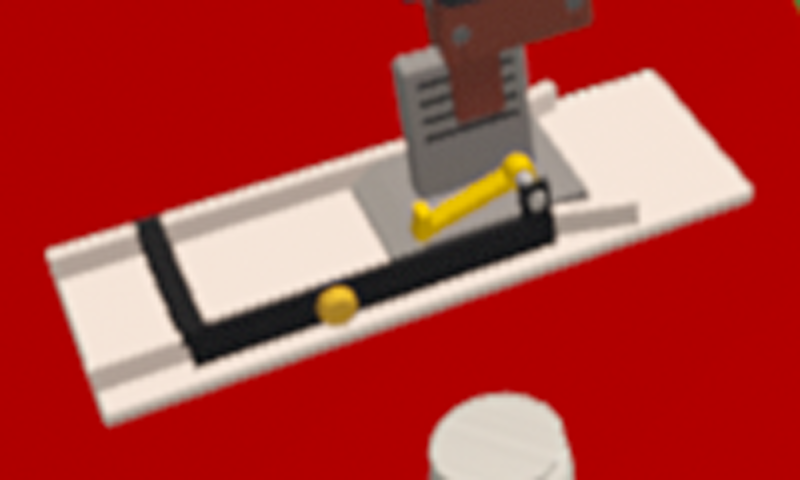

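The catch arm is lifted and rides on the scraper's head (nose at crop (425,220), blade edge around (375,235)); force is low. Continue.

Call:
move_arm(
  steps=[
    [[-0.1,0,0],0,1],
    [[-0.18,0,0],0,1],
    [[-0.18,0,0],0,1],
    [[-0.18,0,0],0,1],
    [[-0.18,0,0],0,1],
    [[-0.18,0,0],0,1],
    [[-0.18,0,0],0,1],
    [[-0.18,0,0],0,1],
    [[-0.1,0,0],0,1],
  ],
)

```text
t: 15.23
ee_pos: [464.9, -84.7, 66.1]
orientation: [1.975, 2.443, 0.0]
ft_force: [0.7, 0.3, -1.1]
width: 13.7
grasp_force: 30.0
```

```bash
python3 st.py
```

```text
scraper origin rack x -28.7 y 0.0 tcp z 66.1 F rack [-0.15  0.74 -1.13] yaw err deg -0.02 tilt [ 2.e-04  2.e-04 -1.e+00] t 15.2333 M [ 0.07  0.1  -0.01]
```

Call:
move_arm(
  steps=[
    [[-0.15,0,0],0,1],
    [[-0.18,0,0],0,1],
    [[-0.18,0,0],0,1],
    [[-0.18,0,0],0,1],
    [[-0.18,0,0],0,1],
    [[-0.18,0,0],0,1],
    [[-0.18,0,0],0,1],
    [[-0.1,0,0],0,1],
    [[-0.05,0,0],0,1],
    [[0,0,0],0,1],
  ],
)

```text
t: 16.07
ee_pos: [472.1, -118.2, 66.1]
orientation: [1.975, 2.443, -0.0]
ft_force: [0.7, -1.1, -2.2]
width: 14.2
grasp_force: 30.0
```

```bash
python3 st.py
```

```text
scraper origin rack x 5.5 y 0.0 tcp z 66.1 F rack [ 1.2   0.5  -2.16] yaw err deg -0.01 tilt [ 2.e-04  1.e-04 -1.e+00] t 16.0667 M [ 0.02 -0.29 -0.06]
```

Call:
move_arm(
  steps=[
    [[-0.06,0,0],0,1],
    [[-0.06,0,0],0,1],
    [[-0.06,0,0],0,1],
    [[-0.06,0,0],0,1],
    [[-0.06,0,0],0,1],
    [[-0.04,0,0],0,1],
    [[-0.04,0,0],0,1],
    [[-0.02,0,0],0,1],
    [[0,0,0],0,1],
  ],
)

```text
t: 16.82
ee_pos: [474.1, -127.8, 66.1]
orientation: [1.975, 2.443, -0.0]
ft_force: [0.6, 0.6, -1.8]
width: 13.8
grasp_force: 30.0
```

```bash
python3 st.py; python3 - <<'E'
from h import *
im,K,r,c=cam("scene");save("s7.png",cv2.resize(im[220:340,110:310],None,fx=4,fy=4,interpolation=cv2.INTER_CUBIC))
E
```

```text
scraper origin rack x 15.3 y 0.0 tcp z 66.1 F rack [-0.43  0.67 -1.82] yaw err deg -0.0 tilt [ 1.e-04  1.e-04 -1.e+00] t 16.8167 M [ 0.05 -0.12 -0.  ]
```

View pics/s7.png

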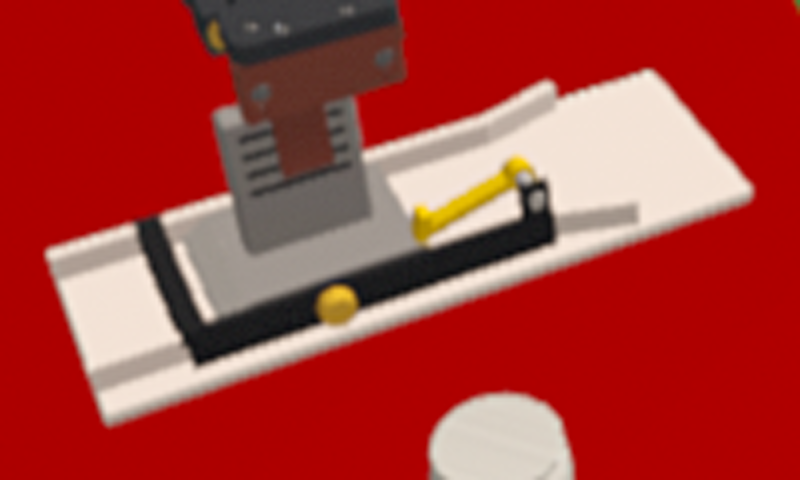

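The catch is still riding on the head's rear edge (nose at crop (422,222)), with a gap of a few mm to the stop. I'll inch on.

Call:
move_arm(
  steps=[
    [[-0.04,0,0],0,1],
    [[-0.04,0,0],0,1],
    [[-0.04,0,0],0,1],
    [[-0.02,0,0],0,1],
    [[0,0,0],0,1],
  ],
)

```text
t: 17.28
ee_pos: [475.0, -131.2, 66.2]
orientation: [1.975, 2.443, 0.0]
ft_force: [0.3, -0.0, -2.7]
width: 13.7
grasp_force: 30.0
```

```bash
cat > cat.py <<'E'
from h import *
def ctr(im):
    h=cv2.cvtColor(im[250:290,205:250],cv2.COLOR_RGB2HSV)
    m=cv2.inRange(h,(20,150,90),(35,255,255))>0;y,x=np.nonzero(m);l=x<np.percentile(x,15)+1
    return len(x),x.mean().round(2)+205,y.mean().round(2)+250,"nose",(y[l].mean()+250).round(2)
if __name__=="__main__":
    a=cam("scene")[0];print("catch",ctr(a)); save("last.png",cv2.resize(a[220:340,110:310],None,fx=4,fy=4,interpolation=cv2.INTER_CUBIC))
    s0=cv2.resize(cv2.imread("pics/s7.png")[:,:,::-1],(200,120),interpolation=cv2.INTER_AREA);f=a.copy();f[220:340,110:310]=s0;print("riding",ctr(f))
    print("down",ctr(cv2.imread("pics/scene0.png")[:,:,::-1].copy()))
E
python3 st.py; python3 cat.py
```

```text
scraper origin rack x 18.8 y 0.1 tcp z 66.2 F rack [ 0.07  0.27 -2.72] yaw err deg -0.0 tilt [ 1.e-04  2.e-04 -1.e+00] t 17.2833 M [ 0.09 -0.04  0.01]
catch (142, np.float64(228.6), np.float64(271.22), 'nose', np.float64(278.3))
riding (154, np.float64(226.44), np.float64(269.8), 'nose', np.float64(275.71))
down (142, np.float64(228.6), np.float64(271.22), 'nose', np.float64(278.3))
```

The catch has dropped; its image matches the initial hanging state exactly. Now the careful tug.

Call:
move_arm(
  steps=[
    [[0.04,0,0.01],0,1],
    [[0.04,0,0],0,1],
    [[0.04,0,0],0,1],
    [[0.04,0,0],0,1],
    [[0.02,0,0],0,1],
    [[0,0,0],0,1],
  ],
)

```text
t: 17.83
ee_pos: [474.3, -126.6, 66.1]
orientation: [1.974, 2.443, 0.001]
ft_force: [0.1, -0.8, 2.7]
width: 14.0
grasp_force: 30.0
```

```bash
python3 st.py
```

```text
scraper origin rack x 14.2 y 0.4 tcp z 66.1 F rack [ 0.79 -0.03  2.75] yaw err deg 0.01 tilt [ 4.e-04  8.e-04 -1.e+00] t 17.8333 M [ 0.18 -0.16  0.06]
```

Call:
move_arm(
  steps=[
    [[0.02,0,-0.007],0,1],
    [[0.01,0,0],0,1],
    [[0,0,0],0,1],
  ],
)

```text
t: 18.08
ee_pos: [473.9, -126.0, 66.1]
orientation: [1.974, 2.443, 0.0]
ft_force: [1.6, -3.1, 2.4]
width: 13.9
grasp_force: 30.0
```

```bash
python3 st.py
```

```text
scraper origin rack x 13.6 y 0.2 tcp z 66.1 F rack [3.4  0.94 2.36] yaw err deg 0.0 tilt [ 4.e-04  4.e-04 -1.e+00] t 18.0833 M [ 0.13 -0.59 -0.01]
```

Call:
move_arm(
  steps=[
    [[0.005,0,-0.005],0,1],
    [[0,0,0],0,1],
  ],
)

```text
t: 18.25
ee_pos: [473.9, -126.0, 66.2]
orientation: [1.974, 2.443, 0.0]
ft_force: [0.7, -3.6, 0.0]
width: 13.8
grasp_force: 30.0
```

```bash
python3 st.py
```

```text
scraper origin rack x 13.5 y 0.2 tcp z 66.2 F rack [ 3.67 -0.04  0.04] yaw err deg 0.0 tilt [ 4.e-04  3.e-04 -1.e+00] t 18.25 M [ 0.13 -0.78 -0.16]
```

Call:
move_arm(
  steps=[
    [[0.007,0,0],0,1],
    [[0,0,0],0,1],
  ],
)

```text
t: 18.42
ee_pos: [473.8, -125.9, 66.2]
orientation: [1.974, 2.443, -0.0]
ft_force: [1.6, -4.8, -0.1]
width: 14.2
grasp_force: 30.0
```

```bash
python3 st.py
```

```text
scraper origin rack x 13.4 y 0.1 tcp z 66.2 F rack [ 5.06  0.54 -0.08] yaw err deg 0.0 tilt [ 5.e-04  3.e-04 -1.e+00] t 18.4167 M [ 0.02 -1.17 -0.07]
```

Call:
move_arm(
  steps=[
    [[0.004,0,0],0,1],
    [[0,0,0],0,1],
    [[0,0,0],0,1],
    [[0,0,0],0,1],
    [[0,0,0],0,1],
    [[0,0,0],0,1],
    [[0,0,0],0,1],
    [[0,0,0],0,1],
    [[0,0,0],0,1],
  ],
)

```text
t: 19.17
ee_pos: [473.9, -125.8, 66.2]
orientation: [1.974, 2.443, -0.0]
ft_force: [1.6, -5.7, -0.0]
width: 13.8
grasp_force: 30.0
```

```bash
python3 st.py;python3 cat.py
```

```text
scraper origin rack x 13.4 y 0.1 tcp z 66.2 F rack [ 5.95  0.39 -0.03] yaw err deg 0.01 tilt [ 6.e-04  4.e-04 -1.e+00] t 19.1667 M [ 0.01 -1.29 -0.13]
catch (139, np.float64(228.86), np.float64(271.04), 'nose', np.float64(278.08))
riding (154, np.float64(226.44), np.float64(269.8), 'nose', np.float64(275.71))
down (142, np.float64(228.6), np.float64(271.22), 'nose', np.float64(278.3))
```

The tug held at about 5.5 N for 0.75 s, with the catch down. Relax, open and lift.

Call:
move_arm(
  steps=[
    [[-0.03,0,0],0,1],
    [[-0.02,0,0],0,1],
    [[0,0,0],0,1],
    [[0,0,0],0,0],
    [[0,0,0],0,0],
    [[0,0,0],0,0],
    [[0,0,0],0,0],
    [[0,0,0],0,0],
    [[0,0,0],0,0],
    [[0,0,0],0,0],
    [[0,0,0],0,0],
    [[0,0,0],0,0],
  ],
)

```text
t: 20.22
ee_pos: [473.9, -126.7, 66.2]
orientation: [-1.974, -2.444, 0.0]
ft_force: [0.5, -0.4, 0.1]
width: 70.3
grasp_force: 0.0
```

Call:
move_arm(
  steps=[
    [[0,0,-0.2],0,0],
    [[0,0,-0.4],0,0],
    [[0,0,-0.6],0,0],
    [[0,0,-0.6],0,0],
    [[0,0,-0.6],0,0],
    [[0,0,-0.6],0,0],
    [[0,0,-0.6],0,0],
    [[0,0,-0.6],0,0],
    [[0,0,-0.3],0,0],
    [[0,0,0],0,0],
    [[0,0,0],0,0],
  ],
)

```text
t: 21.13
ee_pos: [474.0, -126.7, 179.1]
orientation: [1.974, 2.443, 0.001]
ft_force: [-0.2, -1.2, -0.8]
width: 88.0
grasp_force: 0.0
```

```bash
python3 st.py;python3 cat.py
```

```text
scraper origin rack x 14.3 y 0.1 tcp z 179.1 F rack [ 1.14 -0.43 -0.82] yaw err deg 0.0 tilt [ 5.e-04  1.e-03 -1.e+00] t 21.1333 M [ 0.1  -0.07  0.03]
catch (142, np.float64(228.67000000000002), np.float64(271.21), 'nose', np.float64(278.19))
riding (154, np.float64(226.44), np.float64(269.8), 'nose', np.float64(275.71))
down (142, np.float64(228.6), np.float64(271.22), 'nose', np.float64(278.3))
```

View pics/last.png

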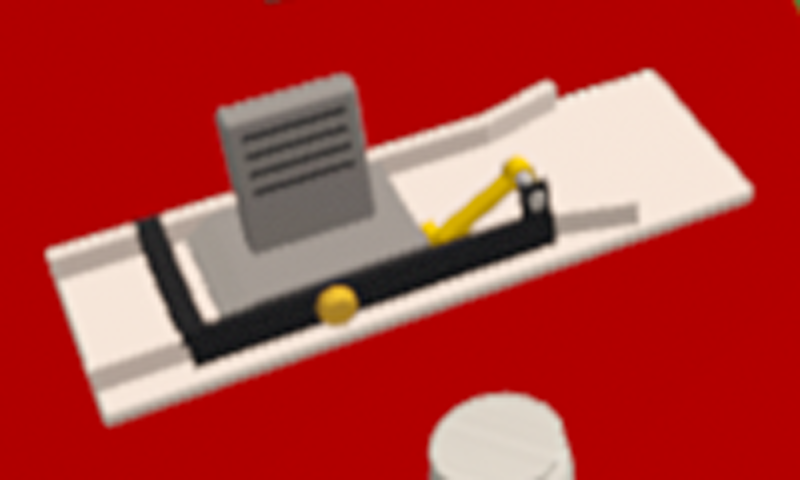

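The scraper lies flat in the channel, with the catch down behind its rear edge (nose at crop (432,235)) and the gripper clear.

```bash
python3 -c "
from workcell import ctrl
print(ctrl.close_job())"
```

```text
the job is handed in; nothing more can be done
None
```

The scraper is in the rack with the catch down behind it; it held a tug of about 5–6 N for 0.75 s, has been released lying flat, and the job is handed in.

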